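Fit the camera adapter to the microscope's photo tube and hold it home

TASK

Take the black camera adapter out of the tray and set it, collar up, over the upright photo tube of the microscope head. Its skirt will stop on the tube's pins: turn it by the knurled collar until the hidden keyways drop over the pins, then push it fully home against the sprung ring and finish still holding it pressed down, so that I can tighten its clamp screw. Leave the other things on the bench and in the tray where they are.

Things in the scene. Friction and masses are not known exactly. Their poses are not given: they have to be found in the camera images.
- collar (a point): Camera adapter, loose and upright, about 0.2 kg: point on its axis at mid-height of the black knurled collar to grip (54 mm diameter, 22 mm high), 49 mm above the skirt's lower edge; z up. Fitted: 29 mm above tube_top while the skirt stands on the pins; 16 mm when the keyways have dropped over them and it rests on the seat ring; 11 mm fully home
- tube_top (a point): Centre of the top end of the upright aluminium photo tube on the microscope head, 146 mm above the bench: 36 mm diameter, 3 mm chamfer at the top, 46 mm high above the housing. Three 4 mm brass pins, 120 degrees apart, stand 3.5 mm out of it; their upper sides are 20 mm below this point. z up, -x towards the eyepieces
- seat_ring (a joint): Steel seat ring (54 mm diameter) on springs round the foot of the photo tube: how far it is pushed down, m. 0 is up, 0.005 is the stop (fully home). It takes 4 N to start it and 10 N to hold it at the stop; let go, it lifts the adapter again
- adapter: The same adapter, 71 mm tall: origin on its axis at the lower edge. Black skirt 50 mm diameter, 0 to 38 mm; knurled collar 38 to 60; silver top 39 mm diameter. Bore 38 mm diameter, 40 mm deep, open below, with 3 straight keyways 120 degrees apart, 8 mm wide, from the lower edge up. They cannot be seen from outside; neither its x, y axes nor any mark tells where they are
- head: Trinocular microscope head (white housing, two black eyepieces) fixed in a bench cradle; origin on the bench under the photo tube's axis, -x towards the eyepieces, which reach 165 mm from the axis and 145 mm above the bench. Housing 100 mm high; housing, cradle, knob and pull rod reach at most 100 mm from the axis
- dust_cap: Black dust cap lying in the tray, 44 mm diameter, 11 mm high; origin under its centre. Leave it
- driver: Small hex screwdriver with a red handle lying along y in the tray, 130 x 13 x 13 mm; origin under its middle. Leave it
- oil: Amber oil bottle, 28 mm diameter, 68 mm tall, on the far part of the bench; origin under its centre. Leave it
- cleaner: White lens-cleaner bottle with a blue cap, 44 mm diameter, 95 mm tall, on the far part of the bench; origin under its centre. Leave it
- eyepiece: Spare black eyepiece standing on the far part of the bench, 37 mm diameter, 52 mm tall; origin under its centre. Leave it
- canister: Objective canister, grey with a black cap, 37 mm diameter, 68 mm tall, on the far part of the bench; origin under its centre. Leave it
- mouse: Grey computer mouse on a dark mat, 105 x 60 x 33 mm; origin under its centre. Leave it
- tray: White accessory tray, 200 (x) x 240 (y) mm, rim 14 mm high, floor 4 mm thick, fixed to the bench; origin under its centre. The adapter stands on its floor
There are look-alikes about, which are no part of the job. What is shaped like the adapter but orange or red is not meant.

How it is judged:
On the way, in this order (a step that is already met when the one before it is completed fails the run):
1. the adapter is lifted out of the tray, upright (z of collar in the frame of tray above 0.1 m and angle between adapter's own z axis and vertical below 0.25 rad), for 0.1 s.
2. the adapter's skirt is over the photo tube, down to the pins (horizontal distance between collar and tube_top below 0.004 m and z of collar in the frame of tube_top below 0.032 m and angle between adapter's own z axis and vertical below 0.12 rad), for 0.1 s.
At the end, for the whole second after the job is handed in: The adapter is over the photo tube (axes within 3 mm, tilt under 0.06 rad) and pressed home: collar less than 12.5 mm above tube_top (fully home is 11 mm), seat ring down more than 3.7 of its 5 mm; the fingers still press on the adapter (over 2 N) and it is at rest (horizontal distance between collar and tube_top below 0.003 m and z of collar in the frame of tube_top below 0.0125 m and value of joint seat_ring above 0.0037 m and angle between adapter's own z axis and vertical below 0.06 rad and contact force between the fingers and adapter above 2 N and linear speed of adapter below 0.02 m/s); the arm keeps its last pose, push and grip.
It fails at once if another thing on the bench or in the tray is pushed more than 30 mm from its place or a standing one is knocked over (distance of any of dust_cap, driver, oil, cleaner, eyepiece, canister, mouse from where it was at the start of the episode above 0.03 m or angle between any of oil, cleaner, eyepiece, canister's own z axis and vertical above 0.6 rad).
It also fails if it takes over 58 s, if anything falls off the work surface, if the arm or the gripper's body presses on something with over 40 N, if the wrist force passes 120 N, or if a joint passes its speed limit or range.

ROBOT

A 6-joint arm with a two-finger parallel gripper is mounted at the origin on the work surface. World frame = base frame: x ahead of the robot, y to its left, z up, the work surface at z = 0. Lengths are in m, angles in rad, forces in N, time in s.
With the tool pointing down it reaches from about 0.425 to 0.95 m from the base axis. Payload 14.7 kg.
Tool frame: the origin (TCP) lies on the centre line of the jaws, within the pads' length; the fingertips stand 17 mm ahead of it and the grasp point (between the pads) lies 2 mm behind it; x points along the fingers, y is the direction in which the jaws open and shut, and the axes are right-handed (so a half turn about x gives the same grasp; the last joint's range is limited). The gripper opens to 85 mm and grips with 20 to 120 N. Pads are 22 mm wide; open, the fingers measure 114 mm over their backs; the gripper's body (76 mm by 85 mm) begins 54 mm behind the grasp point. The pads swing forward as they close: fully open they stand 13 mm farther back than shut.
Start: joints at [1.177, 0.48, 1.596, -0, 1.065, -0.047], TCP at [0.221, 0.611, 0.248] pointing down, gripper open.
Joint ranges: [-2.75, 2.75], [-0.82, 2.05], [0.23, 2.67], [-1.56, 4.7], [0.09, 2.69], [-2.92, 2.92]. Speed limits (rad/s): [1.89, 1.89, 2.39, 3.01, 3.01, 3.01].

INTERFACE

Orientations are given as a unit quaternion [w, x, y, z].
In Python, from cell import read_state, imaging, bot gives the robot as it stands. The module is installed in compiled form; this text tells all that it offers.
- The arm moves only by the tool servo_tool, never from a script. Its argument "series" is a list of rows, each a list of 2 entries, a list of its own where there are three numbers: the shift along the tool's x, y, z in cm, then the turn about the tool's x in degrees. In form: [[[tx, ty, tz], twist], ...]. A call has exactly 8 rows; each row is the pose to reach, as a shift and turn from the pose commanded when the call began, along the tool's axes at that moment; what a row does not reach only later rows make up. A row lasts 1/12 s, in which the tool goes at most 41.7 mm and 7.16 degrees, less where a joint would pass 70% of its speed; a pose out of reach is approached as far as the arm can. A call with a gripper value outside its range is refused whole. "jaw" is the closure, from -1 (fully open) to 1 (shut), set as the call begins (left out, the last holds). The fingers move at their own pace and stop on an object; "newtons" is the grip in N (left out, the last holds). Time passes only in rows, so rows that repeat a pose let the fingers close, or fill a call up. It gives the time, the measured TCP pose, the force and the opening at its end, in the units of the state.
- read_state(): the state, without advancing time (a new reading comes with each control period).
- imaging.snapshot(name): name is "scene" or "side" or "wrist"; returns the picture (420x560x3 uint8, blue, green, red); there is no depth.
- imaging.camera_model(name): a dict with "fov_y" (degrees; the focal length in pixels is half the picture's height over the tangent of half this angle, whatever the lens; pixels are square), "cx", "cy" (the principal point, pixels), "origin" and "rotation" of the camera in the world; the wrist camera has in their place "tool_from_camera" (4x4, takes a point from camera to tool coordinates, whose origin is the TCP and whose axes are the tool frame's). Camera axes: x right, y up, looking along -z (the intrinsics and any distortion apply to the point x, -y, -z); pixel columns grow to the right and rows downward; lengths in m; the calibration is good to about 2 mm. A picture is of the moment at which its call begins: read the wrist's pose just before it. camera_model takes no time and is no camera call.
- bot.finish_job(): hands the job in, once; it reports no verdict.
The state is a dict: "clock": time; "joint_positions": joint angles; "qvel": joint speeds; "tau": joint torques, N m; "position": TCP position; "eef_rot": TCP orientation; "wrist_force": force on the tool from outside, world axes, zero at the start; "torque": the same for the moment, N m; "width": opening from 0.0 (shut) to 1.0 (fully open).
Only numpy, scipy, OpenCV 4.12 (cv2) and the standard library are available. Lean on these libraries where they do the work, as an engineer would, in place of code of your own. Each camera call takes 0.05 s, during which the arm holds its last target.

## Working session

There is one attempt and no reset: what is moved stays moved. The work goes in short steps, Python scripts to look and compute and a tool call to move; the robot and the scene stay as the last step left them, time stands still between calls to the robot, and variables do not carry over. Pictures are saved under pics/ and viewed, and the job is handed in when it is done.

Besides the shell and the picture viewer there is one more tool, called after "Call:" by a JSON object that holds its "op" and its "data", one argument or row to a line. servo_tool: Moves the arm, as the interface text tells. Its arguments: {"type":"object","properties":{"series":{"type":"array","items":{"type":"array"}},"jaw":{"type":"number"},"newtons":{"type":"number"}},"required":["series"]}

```bash
mkdir -p pics; python3 - <<'E'
from cell import read_state, imaging, bot
import cv2,json
print(read_state())
for n in("scene","side","wrist"):
    m=imaging.camera_model(n);print(n,m)
    cv2.imwrite(f"pics/{n}0.png",imaging.snapshot(n))
E
```

```text
{'clock': 0.0, 'joint_positions': array([ 1.17739983e+00,  4.80880809e-01,  1.59684619e+00, -2.94543599e-05,
        1.06507634e+00, -4.66182495e-02]), 'qvel': array([-0.00167526, -0.00132549,  0.00130878,  0.00012721,  0.00048001,
       -0.0005476 ]), 'tau': array([-2.37509696e-03, -9.50643897e+01, -4.30177689e+01, -3.59079231e-04,
        1.23636241e-02,  1.14373603e-05]), 'position': array([0.22077245, 0.61096305, 0.24765091]), 'eef_rot': array([ 0.69642045,  0.12156651,  0.6965895 , -0.12240594]), 'wrist_force': array([ 0.4498855 , -0.25393539, -0.19958425]), 'torque': array([-0.0254107 , -0.00251135,  0.02264461]), 'width': 0.9998888094601764}
scene {'fov_y': 45.613518463899446, 'cx': 280.07241138512376, 'cy': 211.69121075831052, 'origin': array([ 1.34893191, -0.21854064,  0.84881342]), 'rotation': array([0.76162495, 0.3534889 , 0.23964139, 0.48738592])}
side {'fov_y': 57.66617417200544, 'cx': 274.7077692735946, 'cy': 214.5339884846339, 'origin': array([ 0.51936129, -0.61771898,  0.74298576]), 'rotation': array([ 0.9062133 ,  0.42168862, -0.00788276, -0.02990029])}
wrist {'fov_y': 59.56132879286469, 'cx': 287.3724044166983, 'cy': 209.8460596457871, 'tool_from_camera': array([[-5.90805293e-05,  3.23006514e-01, -9.46396739e-01,
        -1.25928056e-01],
       [ 9.99999961e-01, -2.37691109e-04, -1.43551111e-04,
         9.18632377e-04],
       [-2.71318035e-04, -9.46396711e-01, -3.23006488e-01,
        -8.31559235e-02],
       [ 0.00000000e+00,  0.00000000e+00,  0.00000000e+00,
         1.00000000e+00]])}
```

View pics/scene0.png

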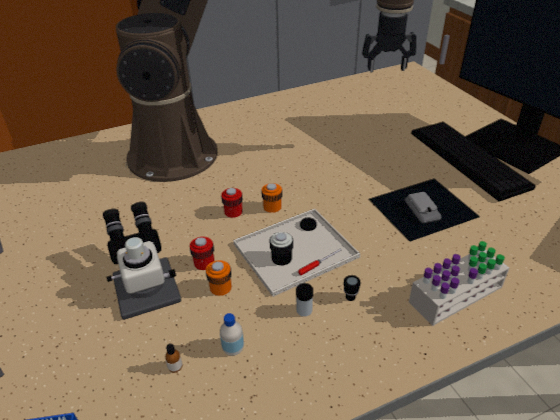

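View pics/side0.png

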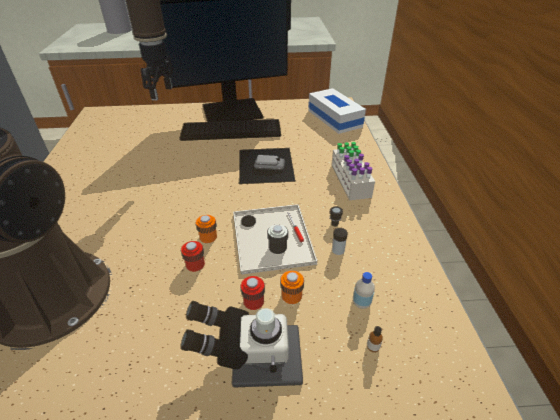

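View pics/wrist0.png

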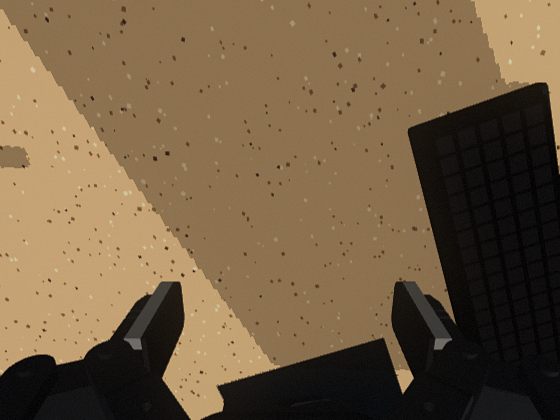

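```bash
cat >h.py <<'E'
import numpy as np,cv2
from scipy.spatial.transform import Rotation as R
from cell import read_state, imaging, bot
def q2R(q): return R.from_quat([q[1],q[2],q[3],q[0]]).as_matrix()
def cam(n,st=None):
    m=imaging.camera_model(n); f=210/np.tan(np.radians(m['fov_y']/2))
    if n!='wrist': o=np.array(m['origin']);Rm=q2R(m['rotation'])
    else:
        T=m['tool_from_camera'];Rt=q2R(st['eef_rot']);o=st['position']+Rt@T[:3,3];Rm=Rt@T[:3,:3]
    return f,m['cx'],m['cy'],o,Rm
def ray(c,u,v):
    f,cx,cy,o,Rm=c; d=Rm@np.array([(u-cx)/f,-(v-cy)/f,-1]); return o,d/np.linalg.norm(d)
def onz(c,u,v,z):
    o,d=ray(c,u,v); return o+d*(z-o[2])/d[2]
def proj(c,p):
    f,cx,cy,o,Rm=c; q=Rm.T@(np.asarray(p)-o); return np.array([cx-f*q[0]/q[2],cy+f*q[1]/q[2]])
def tri(rays):
    A=np.zeros((3,3));b=np.zeros(3)
    for o,d in rays:
        P=np.eye(3)-np.outer(d,d);A+=P;b+=P@o
    x=np.linalg.solve(A,b); return x,[np.linalg.norm((np.eye(3)-np.outer(d,d))@(x-o)) for o,d in rays]
E
python3 - <<'E'
import cv2,numpy as np
a=cv2.imread('pics/scene0.png');b=cv2.imread('pics/side0.png')
k=lambda i,x,y,s=6,w=33:cv2.resize(i[y-w:y+w,x-w:x+w],None,fx=s,fy=s,interpolation=cv2.INTER_NEAREST)
cv2.imwrite('pics/c0.png',np.vstack([np.hstack([k(a,281,245,4),k(b,277,237,4)]),np.hstack([k(a,138,255,4),k(b,265,325,4)])]))
E
```

```text
(no output)
```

View pics/c0.png

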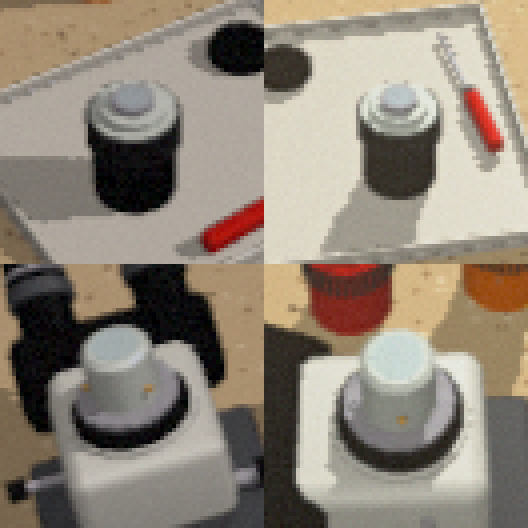

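```bash
python3 - <<'E'
from h import *
from scipy.optimize import least_squares
s=cam('scene');d=cam('side')
# adapter
r=least_squares(lambda p:[proj(s,[p[0],p[1],.04])[0]-281.5,proj(d,[p[0],p[1],.04])[0]-277.8],[.6,0]);A=r.x;print('adapter',A)
print('top proj',proj(s,[*A,.075]),proj(d,[*A,.075]),'bot',proj(s,[*A,.004]),proj(d,[*A,.004]))
print('tube',onz(s,134.25,243.2,.146),onz(d,265.5,314.5,.146),tri([ray(s,134.25,243.2),ray(d,265.5,314.5)]))
for n,c,l in(('s',s,[(203,252),(219,277),(232,202),(272,197),(308,224),(115,215),(145,210),(310,268)]),('d',d,[(253,292),(292,287),(193,255),(206,228),(248,221),(298,234)])):
    for u,v in l: print(n,u,v,onz(c,u,v,.04 ).round(3))
st=read_state();print(q2R(st['eef_rot']).round(3))
# tray corners scene
for u,v in[(235,250),(313,213),(358,252),(275,288)]:print(onz(s,u,v,.014).round(3))
E
```

```text
adapter [0.56487273 0.1195808 ]
top proj [281.21682868 235.63281821] [277.72342952 227.91504803] bot [281.78027929 257.61689855] [277.87529776 247.22333682]
tube [ 0.52668163 -0.19650363  0.146     ] [ 0.52144928 -0.19571229  0.146     ] (array([ 0.52205503, -0.19535548,  0.14329052]), [np.float64(0.0014064987531859083), np.float64(0.0014064987531859617)])
s 203 252 [ 0.503 -0.053  0.04 ]
s 219 277 [ 0.594 -0.045  0.04 ]
s 232 202 [0.354 0.072 0.04 ]
s 272 197 [0.38  0.175 0.04 ]
s 308 224 [0.519 0.212 0.04 ]
s 115 215 [ 0.275 -0.216  0.04 ]
s 145 210 [ 0.288 -0.142  0.04 ]
s 310 268 [0.655 0.149 0.04 ]
d 253 292 [ 0.496 -0.057  0.04 ]
d 292 287 [ 0.587 -0.049  0.04 ]
d 193 255 [0.345 0.071 0.04 ]
d 206 228 [0.37  0.172 0.04 ]
d 248 221 [0.486 0.193 0.04 ]
d 298 234 [0.62 0.13 0.04]
[[-0.     0.34   0.94 ]
 [-0.001  0.94  -0.34 ]
 [-1.    -0.001 -0.   ]]
[0.502 0.024 0.014]
[0.459 0.258 0.014]
[0.635 0.288 0.014]
[0.655 0.063 0.014]
```

Candidates for the adapter: black one in the tray at scene (281,248) / side (277,237); orange/red look-alikes at scene (232,202), (272,197), (203,252), (219,277), all outside the tray. The close crop confirms black skirt and collar with a silver top, so I choose (281,248). Moving above it, turning the jaws on the way.

Call:
{"op": "servo_tool", "data": {
  "series": [
    [[0,-2.3,3.3],6.5],
    [[0,-4.6,6.5],13],
    [[0,-6.9,9.8],19.5],
    [[0,-9.2,13.1],26],
    [[0,-11.5,16.3],32.5],
    [[0,-13.8,19.6],39],
    [[0,-16.1,22.9],45.5],
    [[0,-18.4,26.1],52]
  ],
  "jaw": -1,
  "newtons": 60
}}

```text
clock: 0.82
position: [0.4045, 0.3477, 0.2483]
eef_rot: [0.571, 0.417, 0.571, -0.417]
wrist_force: [0.9, 0.8, -0.1]
width: 0.997
```

```bash
cat >>h.py <<'E'
def togo(T,yaw):
    """shift in tool axes cm and twist deg to world target T, y-dir yaw deg"""
    st=read_state();Rt=q2R(st['eef_rot']);y=np.degrees(np.arctan2(Rt[1,1],Rt[0,1]))
    print('t',round(st['clock'],2),'pos',st['position'].round(4),'yaw',y.round(2),'tilt',Rt[:,0].round(3),'w',round(st['width'],3),'F',st['wrist_force'].round(1),'j',st['joint_positions'].round(2))
    print('go cm',(Rt.T@(np.array(T)-st['position'])*100).round(2),'twist',round((y-yaw+180)%360-180,1))
E
python3 -c "
from h import *
togo([.565,.12,.25],-30)"
```

```text
t 0.82 pos [0.4045 0.3477 0.2483] yaw 17.82 tilt [ 0. -0. -1.] w 0.997 F [ 0.9  0.8 -0.1] j [ 0.65  0.32  1.86 -0.    0.96  0.34]
go cm [-0.17  8.31 26.59] twist 47.8
```

Call:
{"op": "servo_tool", "data": {
  "series": [
    [[0,1.1,3.6],6.3],
    [[0,2.2,7.2],12.6],
    [[0,3.4,10.8],19],
    [[0,4.6,14.6],26],
    [[0,5.8,18.4],33],
    [[0,7.0,22.2],40],
    [[0,8.2,26.3],47.5],
    [[0,8.2,26.3],47.5]
  ]
}}

```text
clock: 1.48
position: [0.5671, 0.1198, 0.2482]
eef_rot: [0.354, 0.613, 0.353, -0.612]
wrist_force: [-1.0, -0.7, -0.9]
width: 0.999
```

```bash
python3 -c "
from h import *
togo([.565,.12,.25],-30)
st=read_state();c=cam('wrist',st);i=imaging.snapshot('wrist');cv2.imwrite('pics/w1.png',i)
print(proj(c,[.565,.12,.075]),proj(c,[.565,.12,.053]))
"
```

```text
t 1.48 pos [0.5671 0.1198 0.2482] yaw -30.05 tilt [ 0.002 -0.001 -1.   ] w 0.999 F [-1.  -0.7 -0.9] j [ 0.16  0.38  1.76 -0.    1.    0.68]
go cm [-0.18 -0.19  0.09] twist -0.1
[284.65233522 190.90779722] [284.74184477 184.25503882]
```

View pics/w1.png

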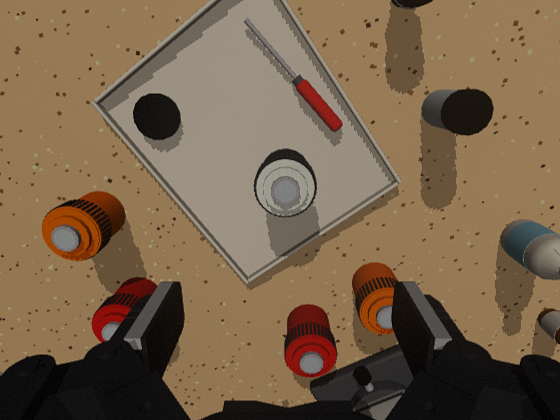

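```bash
python3 -c "
from h import *
st=read_state();c=cam('wrist',st);i=cv2.imread('pics/w1.png')
cv2.imwrite('pics/w1c.png',cv2.resize(i[140:225,240:330],None,fx=6,fy=6,interpolation=0))
for u,v in[(286,191),(285,187)]:print(onz(c,u,v,.075))
"
```

```text
[0.5640139 0.121616  0.075    ]
[0.56502175 0.12506958 0.075     ]
```

View pics/w1c.png

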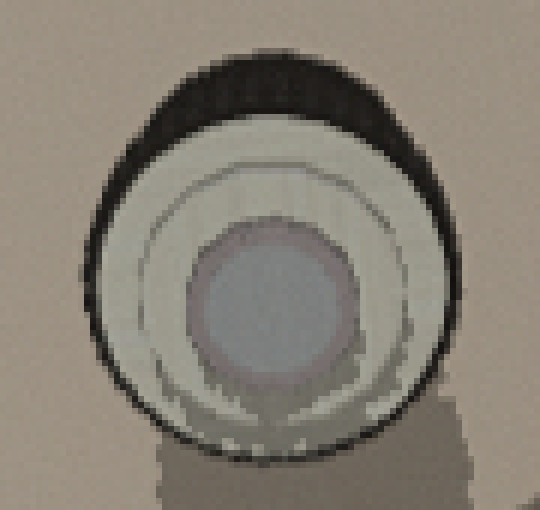

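```bash
python3 -c "
from h import *
st=read_state();c=cam('wrist',st)
print(onz(c,285.3,188,.064),onz(c,285.8,190.3,.075))
togo([.5645,.1215,.048],-30)
"
```

```text
[0.56326719 0.12158518 0.064     ] [0.56417247 0.12223268 0.075     ]
t 1.53 pos [0.5654 0.1219 0.248 ] yaw -29.76 tilt [ 0. -0. -1.] w 1.001 F [-0.3  0.7  0.1] j [ 0.16  0.38  1.76 -0.    1.    0.68]
go cm [20.   -0.07  0.08] twist 0.2
```

Call:
{"op": "servo_tool", "data": {
  "series": [
    [[3,0.1,0.2],0],
    [[6,0.1,0.2],0],
    [[9,0.1,0.2],0],
    [[12,0.1,0.2],0],
    [[15,0.1,0.2],0],
    [[17.5,0.1,0.2],0],
    [[19.3,0.1,0.2],0],
    [[20,0.1,0.2],0]
  ]
}}

```text
clock: 2.2
position: [0.5614, 0.1234, 0.0457]
eef_rot: [-0.357, -0.609, -0.358, 0.611]
wrist_force: [-0.4, -0.1, 0.2]
width: 1.002
```

Call:
{"op": "servo_tool", "data": {
  "series": [
    [[0,0,0],0],
    [[0,0,0],0],
    [[0,0,0],0],
    [[0,0,0],0],
    [[0,0,0],0],
    [[0,0,0],0],
    [[0,0,0],0],
    [[0,0,0],0]
  ],
  "jaw": 1,
  "newtons": 70
}}

```text
clock: 2.87
position: [0.5643, 0.1233, 0.05]
eef_rot: [0.357, 0.611, 0.357, -0.61]
wrist_force: [-2.0, 2.3, 8.6]
width: 0.614
```

```bash
python3 -c "
from h import *
togo([.565,.12,.25],-30)
i=imaging.snapshot('wrist');cv2.imwrite('pics/w2.png',i)
"
```

```text
t 2.87 pos [0.5643 0.1233 0.05  ] yaw -29.36 tilt [ 0.002  0.001 -1.   ] w 0.614 F [-2.   2.3  8.6] j [0.16 0.65 1.92 0.   0.58 0.67]
go cm [-20.     0.25   0.22] twist 0.6
```

View pics/w2.png

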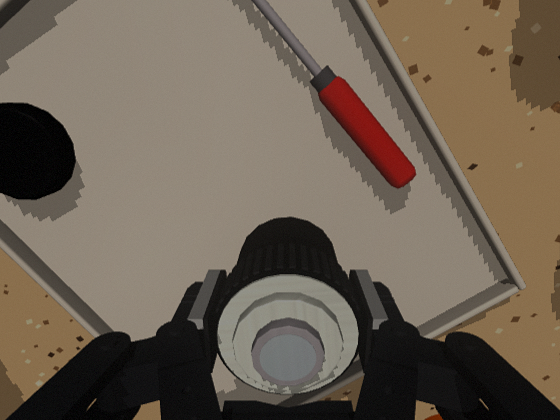

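Call:
{"op": "servo_tool", "data": {
  "series": [
    [[-1,0,0],0],
    [[-3,0,0],0],
    [[-6,0,0],0],
    [[-9,0,0],0],
    [[-12,0,0],0],
    [[-15.5,0,0],0],
    [[-18.5,0,0],0],
    [[-20,0,0],0]
  ]
}}

```text
clock: 3.58
position: [0.5646, 0.123, 0.2536]
eef_rot: [0.358, 0.612, 0.356, -0.609]
wrist_force: [0.6, 0.4, -1.5]
width: 0.613
```

Call:
{"op": "servo_tool", "data": {
  "series": [
    [[0,0,0],0],
    [[0,0,0],0],
    [[0,0,0],0],
    [[0,0,0],0],
    [[0,0,0],0],
    [[0,0,0],0],
    [[0,0,0],0],
    [[0,0,0],0]
  ]
}}

```text
clock: 4.25
position: [0.5634, 0.1229, 0.2479]
eef_rot: [-0.357, -0.61, -0.357, 0.611]
wrist_force: [0.3, -1.0, -2.8]
width: 0.614
```

```bash
python3 -c "
from h import *
togo([.523,-.196,.25],-30)
i=imaging.snapshot('wrist');cv2.imwrite('pics/w3.png',i)
a=imaging.snapshot('scene');b=imaging.snapshot('side');cv2.imwrite('pics/s3.png',a);cv2.imwrite('pics/d3.png',b)
for c in (cam('scene'),cam('side')):print(proj(c,[.565,.12,.25]))
"
```

```text
t 4.25 pos [0.5634 0.1229 0.2479] yaw -29.37 tilt [-0.001 -0.    -1.   ] w 0.614 F [ 0.3 -1.  -2.8] j [ 0.16  0.38  1.77 -0.    1.    0.67]
go cm [-0.21 12.12 29.77] twist 0.6
[279.82798675 173.28460451]
[277.32480569 171.67496875]
```

View pics/w3.png

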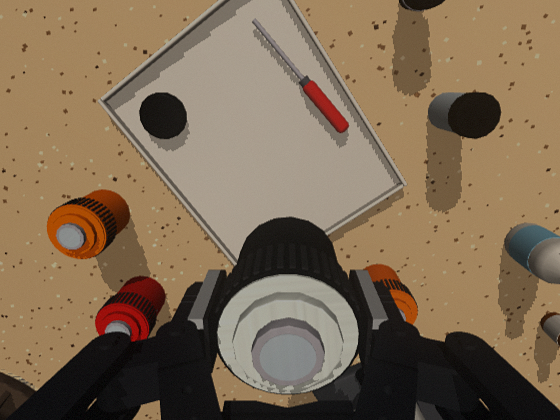

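View pics/d3.png

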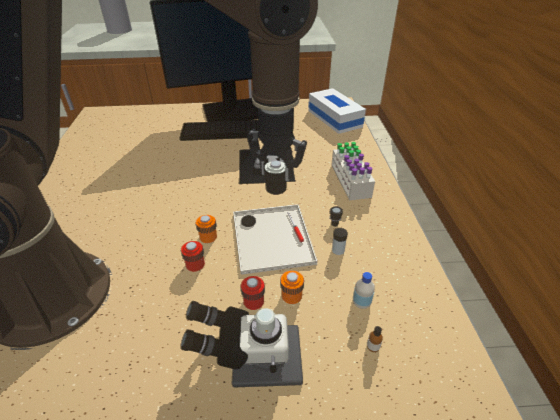

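```bash
python3 -c "
from h import *
m=imaging.camera_model('wrist');T=m['tool_from_camera'];f=210/np.tan(np.radians(m['fov_y']/2))
for (u,v,x) in((288.5,334,-.014),(288,354,-.025)):
  d=T[:3,:3]@np.array([(u-m['cx'])/f,-(v-m['cy'])/f,-1]);print(T[:3,3]+d*(x-T[0,3])/d[0])
"
```

```text
[-0.014       0.00018715  0.00194979]
[-2.50000000e-02 -2.52474812e-05  1.52224760e-03]
```

Call:
{"op": "servo_tool", "data": {
  "series": [
    [[0,1,2.5],0],
    [[0,2.3,5.7],0],
    [[0,3.7,9],0],
    [[0,5.1,12.5],0],
    [[0,6.5,16],0],
    [[0,7.9,19.5],0],
    [[0,9.3,22.9],0],
    [[0,10.6,26],0]
  ]
}}

```text
clock: 5.07
position: [0.5278, -0.1578, 0.2485]
eef_rot: [0.357, 0.611, 0.357, -0.61]
wrist_force: [1.6, 0.4, -2.2]
width: 0.613
```

Call:
{"op": "servo_tool", "data": {
  "series": [
    [[0,0.9,2.2],0],
    [[0,1.4,3.4],0],
    [[0,1.5,3.6],0],
    [[1,1.5,3.6],0],
    [[2,1.5,3.6],0],
    [[2.5,1.5,3.6],0],
    [[2.5,1.5,3.6],0],
    [[2.5,1.5,3.6],0]
  ]
}}

```text
clock: 5.73
position: [0.5236, -0.1933, 0.2226]
eef_rot: [-0.357, -0.61, -0.358, 0.61]
wrist_force: [0.3, -0.4, -1.3]
width: 0.61
```

```bash
python3 -c "
from h import *
togo([.524,-.1944,.22],-30)
a=imaging.snapshot('scene');togo([.524,-.1944,.22],-30);b=imaging.snapshot('side');cv2.imwrite('pics/s4.png',a);cv2.imwrite('pics/d4.png',b)
togo([.524,-.1944,.22],-30)
ps=proj(cam('scene'),[.523,-.196,.185]).astype(int);pd=proj(cam('side'),[.523,-.196,.185]).astype(int);print(ps,pd)
k=lambda i,p,w=45:cv2.resize(i[p[1]-w:p[1]+w,p[0]-w:p[0]+w],None,fx=4,fy=4,interpolation=0)
cv2.imwrite('pics/c4.png',np.hstack([k(a,ps),k(b,pd)]))
"
```

```text
t 5.73 pos [ 0.5236 -0.1933  0.2226] yaw -29.3 tilt [-0.001  0.001 -1.   ] w 0.61 F [ 0.3 -0.4 -1.3] j [-0.41  0.38  1.84  0.    0.93  0.1 ]
go cm [0.26 0.09 0.07] twist 0.7
t 5.78 pos [ 0.5239 -0.1936  0.2231] yaw -29.31 tilt [-0.  0. -1.] w 0.613 F [ 0.6 -0.3 -2. ] j [-0.41  0.38  1.84  0.    0.93  0.1 ]
go cm [0.31 0.05 0.06] twist 0.7
t 5.83 pos [ 0.524  -0.1939  0.2234] yaw -29.32 tilt [ 0. -0. -1.] w 0.614 F [ 0.9  0.6 -2.4] j [-0.41  0.38  1.84  0.    0.93  0.1 ]
go cm [0.34 0.02 0.05] twist 0.7
[130 227] [265 301]
```

View pics/c4.png

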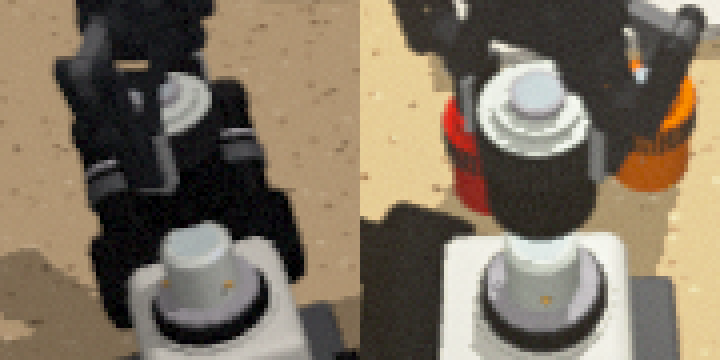

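```bash
python3 -c "
from h import *
a=cv2.imread('pics/s4.png');b=cv2.imread('pics/d4.png')
g=lambda i:(255*(i/255.)**.45).astype('uint8')
k=lambda i,p,w=36,h=42:cv2.resize(g(i)[p[1]-h:p[1]+h,p[0]-w:p[0]+w],None,fx=7,fy=7,interpolation=cv2.INTER_CUBIC)[:, :]
o=np.hstack([k(a,(136,235),28),k(b,(265,305),28)]);print(o.shape);cv2.imwrite('pics/c4b.png',o)
for n in('scene','side'):
  c=cam(n)
  for z in(.146,.106,.177,.215,.237,.248):print(n,z,proj(c,[.523,-.196,z]).round(1))
"
```

```text
(588, 784, 3)
scene 0.146 [134.1 242. ]
scene 0.106 [138.  255.8]
scene 0.177 [131.  230.9]
scene 0.215 [127.  216.6]
scene 0.237 [124.6 208.1]
scene 0.248 [123.4 203.7]
side 0.146 [266.3 314.6]
side 0.106 [266.9 327. ]
side 0.177 [265.9 304.3]
side 0.215 [265.3 290.9]
side 0.237 [265.  282.7]
side 0.248 [264.8 278.4]
```

View pics/c4b.png

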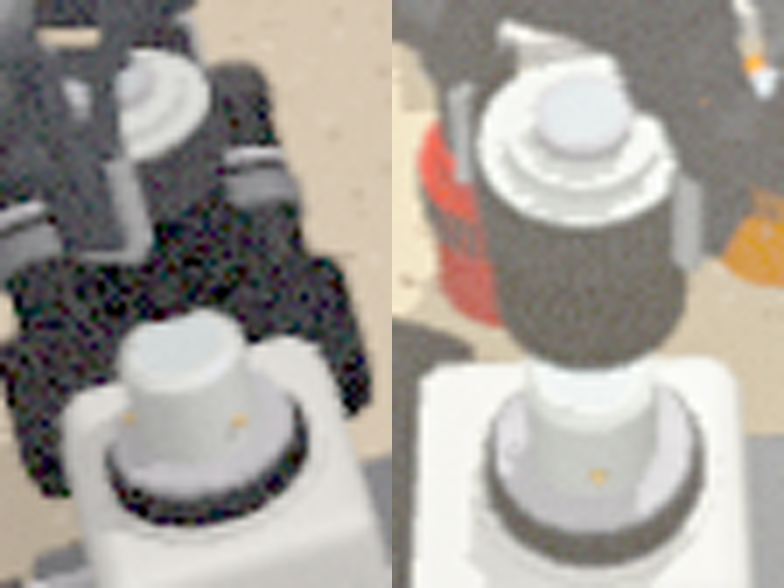

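Call:
{"op": "servo_tool", "data": {
  "series": [
    [[0.3,0.1,0.1],0],
    [[0.8,0.1,0.1],0],
    [[1.4,0.1,0.1],0],
    [[2,0.1,0.1],0],
    [[2.4,0.1,0.1],0],
    [[2.6,0.1,0.1],0],
    [[2.6,0.1,0.1],0],
    [[2.6,0.1,0.1],0]
  ]
}}

```text
clock: 6.5
position: [0.5241, -0.1958, 0.1972]
eef_rot: [-0.357, -0.61, -0.357, 0.61]
wrist_force: [0.7, 0.4, -2.6]
width: 0.609
```

```bash
cat > look.py <<'E'
from h import *
import sys
n=sys.argv[1]
togo([.524,-.1944,.16],-30)
a=imaging.snapshot('scene');b=imaging.snapshot('side');cv2.imwrite(f'pics/s{n}.png',a);cv2.imwrite(f'pics/d{n}.png',b)
togo([.524,-.1944,.16],-30)
g=lambda i:(255*(i/255.)**.45).astype('uint8')
k=lambda i,p,w=28,h=42:cv2.resize(g(i)[p[1]-h:p[1]+h,p[0]-w:p[0]+w],None,fx=7,fy=7,interpolation=cv2.INTER_CUBIC)
cv2.imwrite(f'pics/c{n}.png',np.hstack([k(a,(136,235)),k(b,(265,305))]))
E
python3 look.py 5
```

```text
t 6.5 pos [ 0.5241 -0.1958  0.1972] yaw -29.37 tilt [-0.  0. -1.] w 0.609 F [ 0.7  0.4 -2.6] j [-0.41  0.41  1.86 -0.    0.87  0.1 ]
go cm [ 3.72 -0.08 -0.12] twist 0.6
t 6.6 pos [ 0.5243 -0.1958  0.1975] yaw -29.37 tilt [ 0. -0. -1.] w 0.61 F [ 0.8 -0.2 -2.6] j [-0.41  0.41  1.86  0.    0.87  0.1 ]
go cm [ 3.75 -0.09 -0.11] twist 0.6
```

View pics/c5.png

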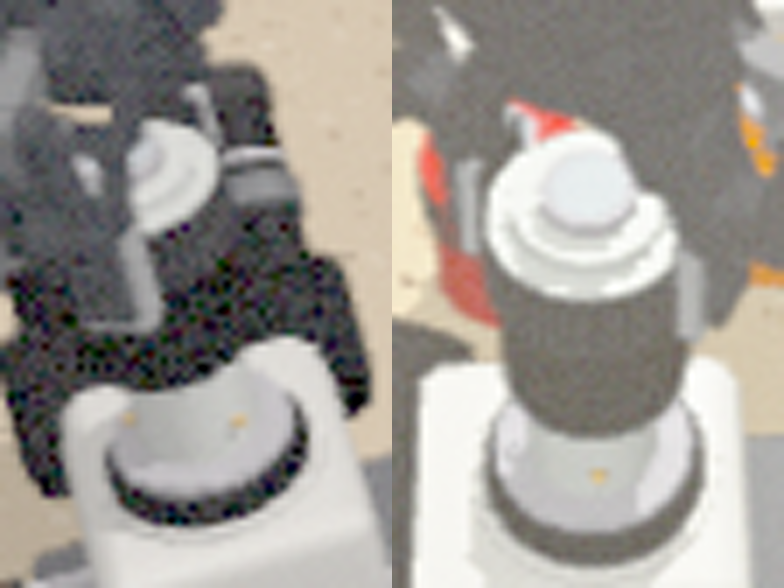

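Call:
{"op": "servo_tool", "data": {
  "series": [
    [[0.2,0,0],0],
    [[0.4,0,0],0],
    [[0.6,0,0],0],
    [[0.8,0,0],0],
    [[1.0,0,0],0],
    [[1.2,0,0],0],
    [[1.4,0,0],0],
    [[1.4,0,0],0]
  ]
}}

```text
clock: 7.27
position: [0.5233, -0.1953, 0.1827]
eef_rot: [-0.356, -0.61, -0.357, 0.611]
wrist_force: [-3.6, 3.7, -3.2]
width: 0.61
```

```bash
python3 look.py 6
```

```text
t 7.27 pos [ 0.5233 -0.1953  0.1827] yaw -29.37 tilt [-0.002  0.001 -1.   ] w 0.61 F [-3.6  3.7 -3.2] j [-0.41  0.43  1.87  0.    0.84  0.1 ]
go cm [ 2.27  0.02 -0.11] twist 0.6
t 7.37 pos [ 0.5234 -0.1953  0.1828] yaw -29.37 tilt [-0.002  0.001 -1.   ] w 0.608 F [-3.2  3.5 -5. ] j [-0.41  0.43  1.87  0.    0.84  0.1 ]
go cm [ 2.28  0.02 -0.11] twist 0.6
```

View pics/c6.png

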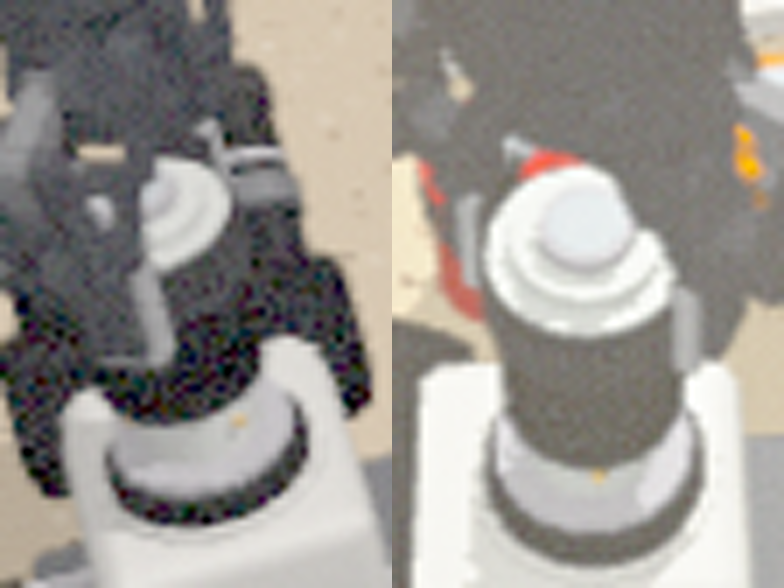

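Call:
{"op": "servo_tool", "data": {
  "series": [
    [[0,-0.1,0],0],
    [[0.2,-0.1,0],0],
    [[0.4,-0.1,0],0],
    [[0.6,-0.1,0],0],
    [[0.8,-0.1,0],0],
    [[1.0,-0.1,0],0],
    [[1.1,-0.1,0],0],
    [[1.1,-0.1,0],0]
  ]
}}

```text
clock: 8.03
position: [0.5231, -0.1952, 0.1719]
eef_rot: [-0.357, -0.61, -0.357, 0.611]
wrist_force: [-2.5, 3.0, -5.5]
width: 0.608
```

```bash
python3 look.py 7
```

```text
t 8.03 pos [ 0.5231 -0.1952  0.1719] yaw -29.37 tilt [-0.  0. -1.] w 0.608 F [-2.5  3.  -5.5] j [-0.41  0.45  1.88  0.    0.81  0.1 ]
go cm [ 1.19  0.04 -0.11] twist 0.6
t 8.13 pos [ 0.5231 -0.1952  0.172 ] yaw -29.37 tilt [-0.  0. -1.] w 0.611 F [-2.5  2.5 -4.5] j [-0.41  0.45  1.88  0.    0.81  0.1 ]
go cm [ 1.2   0.04 -0.11] twist 0.6
```

View pics/c7.png

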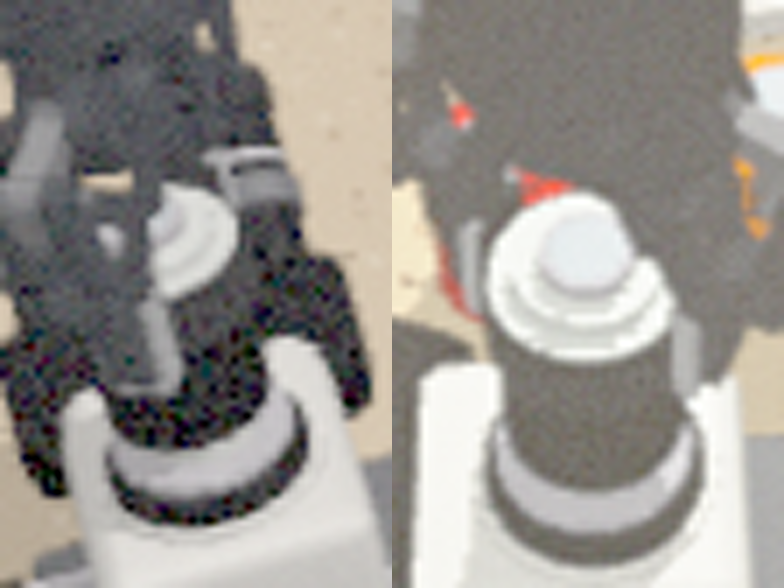

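Call:
{"op": "servo_tool", "data": {
  "series": [
    [[0.05,-0.1,0],0],
    [[0.1,-0.1,0],0],
    [[0.15,-0.1,0],0],
    [[0.2,-0.1,0],0],
    [[0.25,-0.1,0],0],
    [[0.3,-0.1,0],0],
    [[0.3,-0.1,0],0],
    [[0.3,-0.1,0],0]
  ]
}}

```text
clock: 8.8
position: [0.523, -0.1953, 0.1707]
eef_rot: [0.358, 0.611, 0.356, -0.61]
wrist_force: [-5.5, 1.8, 21.5]
width: 0.607
```

```bash
python3 -c "
from h import *
togo([.524,-.1944,.16],-30);print(read_state()['torque'])"
```

```text
t 8.8 pos [ 0.523  -0.1953  0.1707] yaw -29.36 tilt [ 0.002 -0.001 -1.   ] w 0.607 F [-5.5  1.8 21.5] j [-0.41  0.45  1.89 -0.    0.81  0.1 ]
go cm [ 1.07  0.04 -0.13] twist 0.6
[0.41874581 1.3535429  0.02623238]
```

Call:
{"op": "servo_tool", "data": {
  "series": [
    [[0,-0.05,0],3],
    [[0,-0.03,0],6],
    [[0,-0.02,0],9],
    [[0,-0.01,0],12],
    [[0,0,0],15],
    [[0,0,0.01],18],
    [[0,0.01,0.01],21],
    [[0,0.02,0.01],24]
  ]
}}

```text
clock: 9.47
position: [0.5235, -0.1955, 0.1708]
eef_rot: [0.222, 0.672, 0.221, -0.671]
wrist_force: [-3.8, 1.4, 20.4]
width: 0.613
```

```bash
python3 -c "
from h import *
togo([.524,-.1944,.16],-30);print(read_state()['torque'])"
```

```text
t 9.47 pos [ 0.5235 -0.1955  0.1708] yaw -53.5 tilt [ 0.002 -0.001 -1.   ] w 0.613 F [-3.8  1.4 20.4] j [-0.41  0.45  1.89 -0.    0.81  0.52]
go cm [ 1.08 -0.06 -0.1 ] twist -23.5
[0.45458597 0.73973505 0.38765173]
```

Still on the pins (z and force unchanged); keep turning.

Call:
{"op": "servo_tool", "data": {
  "series": [
    [[0,0,0],3],
    [[0,0.01,0],6],
    [[0,0.02,0],9],
    [[0,0.03,0],12],
    [[0,0.04,0],15],
    [[0,0.05,0.01],18],
    [[0,0.06,0.01],21],
    [[0,0.06,0.01],24]
  ]
}}

```text
clock: 10.13
position: [0.5242, -0.1963, 0.1709]
eef_rot: [0.078, 0.704, 0.076, -0.702]
wrist_force: [-1.1, 0.9, 17.8]
width: 0.614
```

```bash
python3 -c "
from h import *
togo([.524,-.1944,.16],-30);print(read_state()['torque'])"
```

```text
t 10.13 pos [ 0.5242 -0.1963  0.1709] yaw -77.5 tilt [ 0.003 -0.002 -1.   ] w 0.614 F [-1.1  0.9 17.8] j [-0.41  0.45  1.89 -0.    0.81  0.94]
go cm [ 1.09 -0.19 -0.02] twist -47.5
[0.05057509 0.38542001 0.36317832]
```

Call:
{"op": "servo_tool", "data": {
  "series": [
    [[0.02,0,0],3],
    [[0.03,0.01,0],6],
    [[0.03,0.02,0],9],
    [[0.03,0.03,0],12],
    [[0.03,0.04,0],15],
    [[0.03,0.05,0.01],18],
    [[0.03,0.06,0.01],21],
    [[0.03,0.06,0.01],24]
  ]
}}

```text
clock: 10.8
position: [0.524, -0.1967, 0.1697]
eef_rot: [-0.071, 0.705, -0.071, -0.703]
wrist_force: [2.3, -2.6, -2.7]
width: 0.618
```

```bash
python3 -c "
from h import *
togo([.524,-.1944,.16],-30);print(read_state()['torque'])
i=imaging.snapshot('wrist');cv2.imwrite('pics/w8.png',i)"
```

```text
t 10.8 pos [ 0.524  -0.1967  0.1697] yaw -101.52 tilt [ 0.003 -0.001 -1.   ] w 0.618 F [ 2.3 -2.6 -2.7] j [-0.41  0.45  1.89 -0.    0.8   1.36]
go cm [ 0.97 -0.23  0.05] twist -71.5
[-0.36806913 -0.32480527 -0.01668848]
```

View pics/w8.png

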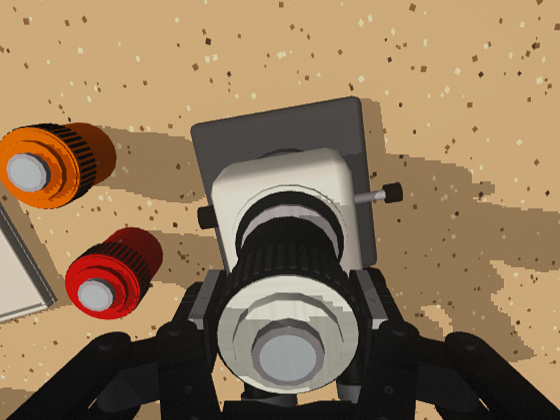

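Contact force vanished: the keyways have found the pins. Lowering.

Call:
{"op": "servo_tool", "data": {
  "series": [
    [[0.15,0,0],0],
    [[0.3,0,0],0],
    [[0.45,0,0],0],
    [[0.6,0,0],0],
    [[0.75,0,0],0],
    [[0.9,0,0],0],
    [[1.0,0,0],0],
    [[1.0,0,0],0]
  ]
}}

```text
clock: 11.52
position: [0.5237, -0.1966, 0.1591]
eef_rot: [-0.069, 0.704, -0.07, -0.703]
wrist_force: [4.8, -3.6, -0.9]
width: 0.616
```

```bash
python3 -c "
from h import *
togo([.524,-.1944,.153],-102);print(read_state()['torque'])"
```

```text
t 11.52 pos [ 0.5237 -0.1966  0.1591] yaw -101.31 tilt [ 0.002 -0.001 -1.   ] w 0.616 F [ 4.8 -3.6 -0.9] j [-0.41  0.46  1.89 -0.    0.78  1.35]
go cm [ 0.61 -0.23  0.01] twist 0.7
[-0.85891668 -0.94302461 -0.05050441]
```

Call:
{"op": "servo_tool", "data": {
  "series": [
    [[0.1,0.03,-0.06],0],
    [[0.2,0.03,-0.06],0],
    [[0.3,0.03,-0.06],0],
    [[0.4,0.03,-0.06],0],
    [[0.5,0.03,-0.06],0],
    [[0.65,0.03,-0.06],0],
    [[0.8,0.03,-0.06],0],
    [[0.8,0.03,-0.06],0]
  ]
}}

```text
clock: 12.18
position: [0.5247, -0.1969, 0.1536]
eef_rot: [-0.069, 0.705, -0.07, -0.702]
wrist_force: [-6.9, 1.6, 47.1]
width: 0.612
```

```bash
python3 look.py 9; python3 -c "
from h import *
print(read_state()['torque'])"
```

```text
t 12.18 pos [ 0.5247 -0.1969  0.1536] yaw -101.32 tilt [ 0.003 -0.001 -1.   ] w 0.612 F [-6.9  1.6 47.1] j [-0.41  0.47  1.9   0.    0.77  1.35]
go cm [-0.64 -0.23  0.12] twist -71.3
t 12.28 pos [ 0.5247 -0.1969  0.1536] yaw -101.32 tilt [ 0.003 -0.001 -1.   ] w 0.609 F [-6.4  3.1 46.7] j [-0.41  0.47  1.9   0.    0.77  1.35]
go cm [-0.64 -0.23  0.11] twist -71.3
[ 0.68624198  1.10314452 -0.04614473]
```

View pics/c9.png

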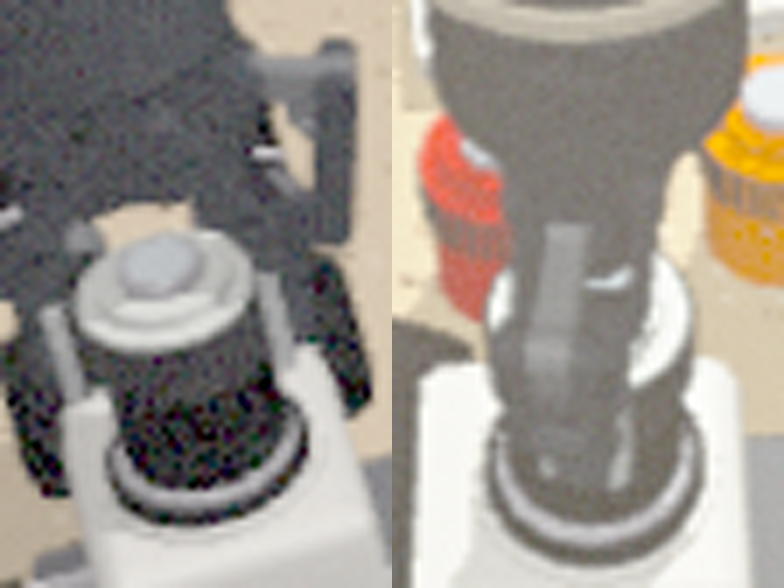

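Call:
{"op": "servo_tool", "data": {
  "series": [
    [[-0.05,0,0.02],0],
    [[-0.1,0,0.03],0],
    [[-0.1,0,0.03],0],
    [[-0.1,0,0.03],0],
    [[-0.1,0,0.03],0],
    [[-0.1,0,0.03],0],
    [[-0.1,0,0.03],0],
    [[-0.1,0,0.03],0]
  ]
}}

```text
clock: 12.95
position: [0.5244, -0.1969, 0.1538]
eef_rot: [-0.069, 0.705, -0.07, -0.703]
wrist_force: [-1.1, 1.6, 31.2]
width: 0.61
```

```bash
python3 look.py 10; python3 -c "
from h import *
i=imaging.snapshot('wrist');cv2.imwrite('pics/w10.png',i)
a=cv2.imread('pics/c7.png');b=cv2.imread('pics/c10.png');cv2.imwrite('pics/cmp.png',np.hstack([a[370:,60:340],b[370:,60:340]])) 
cv2.imwrite('pics/cmp.png',np.vstack([np.hstack([a[380:,60:340],b[380:,60:340]]),np.hstack([a[380:,452:732],b[380:,452:732]])]))"
```

```text
t 12.95 pos [ 0.5244 -0.1969  0.1538] yaw -101.32 tilt [ 0.003 -0.001 -1.   ] w 0.61 F [-1.1  1.6 31.2] j [-0.41  0.47  1.9   0.    0.77  1.35]
go cm [-0.63 -0.23  0.08] twist -71.3
t 13.05 pos [ 0.5244 -0.1969  0.1538] yaw -101.32 tilt [ 0.003 -0.001 -1.   ] w 0.609 F [-1.7  1.3 30.1] j [-0.41  0.47  1.9   0.    0.77  1.35]
go cm [-0.62 -0.23  0.08] twist -71.3
```

View pics/cmp.png

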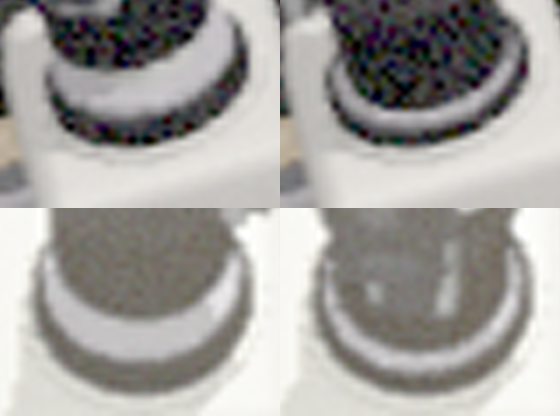

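View pics/w10.png

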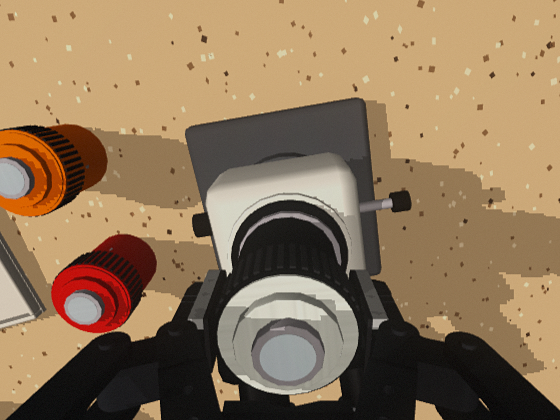

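The ring has visibly sunk: its dark band has roughly halved in height. Taking off 16 N of push raised the tool by only 0.2 mm, so the adapter is at a hard stop. Handing in.

```bash
python3 -c "
from cell import bot
print(bot.finish_job())"
```

```text
the job is handed in; nothing more can be done
None
```

I took the black adapter from the tray and set it over the photo tube. I turned it by the collar, about 72° in all, until the keyways dropped over the pins. I then pressed it home against the sprung ring and handed the job in at about 13 s, with the gripper still pushing down.

- **Fully home:** the last check showed about 30 N of push. The tool stands 17.0 mm below where it stood with the skirt on the pins (18 mm nominal). Easing the push by 16 N moved it only 0.2 mm, so it is against a hard stop. Both fixed cameras show the ring about 5 mm down.
- **Alignment:** tool tilt is 0.003 rad and the side forces are under 2 N.
- **Discrepancies:** the missing 1 mm in height is not explained. It could be slight slip in the grip or measurement error. While I was placing the adapter, the tool readings and the camera estimates differed by 2–3 mm. I settled the final alignment by the contact forces.
- **Other things:** I kept the arm above the other objects and saw nothing disturbed, but I did not measure their positions again at the end.

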